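# Meter grinding rods from the cradle into the mill jar

### The job

Charge the mill jar with two or three of the five grinding rods by tipping the rod cradle: lift it level, tilt it slowly over the jar until the rods begin to shift and drop in, and hold it tilted until at least two lie in the jar. Then level it and stand it upright on the worktop with the other rods still in it, and let go; leave the things round about alone.

Things in the scene. Friction and masses are not known exactly. Their poses are not given: they have to be found in the camera images.
- cradle: Rod cradle: aluminium trough like a shallow half-pipe on flat feet, 134 mm long (x) by 86 wide (y), 100 high. Origin: centre of its underside; z up. Open at both x ends (pour over either), closed at the y sides by 62 mm high cheeks. Empty about 0.3 kg; each rod 0.06 kg. The five rods lie in it side by side, along y. When tipped, no part comes lower than 95 mm below the handle's middle.
- cradle_handle (a point): Middle of the cradle's black handle bar, which bridges the cheeks above the trough: 14 mm thick (along cradle x), 80 mm long (y), 26 mm tall; this point is 87 mm above the underside, 46 mm free under the bar to the middle rod. Axes as the cradle's.
- cradle_lip (a point): Middle of the lip at the cradle's +x end, 63 mm from its middle and 31 mm above its underside; the lip at -x is its mirror image. Tipped slowly about the cradle's y, the row of rods rolls to the low end and drops over its lip one by one: the first at about 17 to 24 degrees from level (at times two together), then one every 5 to 8 degrees; near 45 degrees all are out.
- cradle_floor (a point): Middle of the trough floor, 6 mm above the cradle's underside. The floor is an arc about the cradle's y direction, inner radius 90 mm, so its axis of curvature lies 96 mm above the underside.
- mill_jar: Open round dark steel mill jar, fixed on a square steel plate of 176 mm: outer diameter 160 mm, inner diameter 152 mm, rim 60 mm above the worktop, inner floor 11 mm above the worktop. Origin: centre of the underside of the plate; z up.
- rod_1: White ceramic grinding rod, a cylinder of 22 mm diameter and 70 mm length. Origin: its centre; its y axis runs along it. All five are alike and start in the cradle.
- rod_2: White ceramic grinding rod, a cylinder of 22 mm diameter and 70 mm length. Origin: its centre; its y axis runs along it. All five are alike and start in the cradle.
- rod_3: White ceramic grinding rod, a cylinder of 22 mm diameter and 70 mm length. Origin: its centre; its y axis runs along it. All five are alike and start in the cradle.
- rod_4: White ceramic grinding rod, a cylinder of 22 mm diameter and 70 mm length. Origin: its centre; its y axis runs along it. All five are alike and start in the cradle.
- rod_5: White ceramic grinding rod, a cylinder of 22 mm diameter and 70 mm length. Origin: its centre; its y axis runs along it. All five are alike and start in the cradle.
- amber_bottle: Bystander, to be left alone: brown glass screw-cap bottle, 70 mm diameter, 138 high. Origin: centre of its underside.
- clear_bottle: Bystander, to be left alone: clear glass screw-cap bottle, 70 mm diameter, 138 high. Origin: centre of its underside.
- bottle_cap: Bystander, to be left alone: loose plastic bottle cap, 53 mm diameter, 26 high, near the front edge. Origin: centre of its underside.
- timer: Bystander, to be left alone: small flat bench timer, 60x66x19 mm, near the front edge. Origin: centre of its underside.
- vial_rack: Bystander, to be left alone: empty low vial rack, 92x170x28 mm. Origin: centre of its underside.
- marker: Bystander, to be left alone: marker pen lying near the front edge, 12x122x14 mm. Origin: centre of its underside.
There are look-alikes about, which are no part of the job. Leave any blue or brown look-alike of the rod_2 alone.

How it is judged:
By the outcome, as a careful person would: the job done as asked, in the order asked, and still so for the second after the job is handed in, with the robot touching nothing.
It also fails if it takes over 64 s, if anything falls off the work surface, if the arm or the gripper's body presses on something with over 40 N, if the wrist force passes 120 N, or if a joint passes its speed limit or range.

### The arm

A 6-joint arm with a two-finger parallel gripper is mounted at the origin on a cart in front of the work surface, level with it; the furniture and walls round the work are solid. World frame = base frame: x ahead of the robot, y to its left, z up, the work surface at z = 0. Lengths are in m, angles in rad, forces in N, time in s.
With the tool pointing down it reaches from about 0.35 to 0.975 m from the base axis. Payload 4.9 kg.
Tool frame: the origin (TCP) lies at the very end of the fingers, on their centre line; the grasp point (between the pads) lies 19 mm behind it; z points along the fingers, y is the line along which they close (so a half turn about z gives the same grasp; the last joint's range is limited). The gripper opens to 85 mm and grips with 20 to 120 N. Pads are 22 mm wide; open, the fingers measure 114 mm over their backs; the gripper's body (76 mm by 85 mm) begins 54 mm behind the grasp point. The pads swing forward as they close: fully open they stand 13 mm farther back than shut.
Start: joints at [-1.461, 0.053, 1.613, -0, 1.476, -0.119], TCP at [0.142, -0.609, 0.211] pointing down, gripper open.
Joint ranges: [-3.01, 3.01], [-1.01, 2.22], [0.06, 2.58], [-1.02, 4.17], [0.09, 2.62], [-3.14, 3.14]. Speed limits (rad/s): [2.57, 2.57, 3.14, 3.14, 3.14, 3.14].

### API

Orientations are given as a rotation vector (axis times angle).
In Python, from station import ctrl gives the robot as it stands.
- The arm moves only by the tool jog_arm, never from a script. Its argument "plan" is a list of rows, each a list of 7 numbers: the shift along the tool's x, y, z in units of 0.02 m (1.0 is 0.02 m), then the turn, a rotation vector about the tool's x, y, z in units of 45 degrees (1.0 is 45 degrees), then the opening, from -1 (shut) to 1 (fully open). A call has 1 to 8 rows; each row shifts and turns the commanded pose from where the row before left it, along the tool's axes as they then stand; what a row does not reach is not made up. A row lasts 1/10 s, in which the tool goes at most 50 mm and 8.59 degrees, less where a joint would pass 70% of its speed; a pose out of reach is approached as far as the arm can. A call with a number of a shift or a turn outside -1 to 1 is refused whole. A call with a gripper value outside its range is refused whole. The fingers move at their own pace and stop on an object; "grip_force" is the grip in N (left out, the last holds). Time passes only in rows, so rows that do not move let the fingers close. It gives the time, the measured TCP pose, the force, the opening and the grip force at its end, in the units of the state.
- ctrl.get_obs(): the state, without advancing time (a new reading comes with each control period).
- ctrl.get_image(name): name is "scene" or "side" or "wrist"; returns (picture, depth): 400x640x3 uint8, red, green, blue; 400x640 float32, m along the optical axis (not along the pixel's ray), 0 where there is no reading.
- ctrl.camera_info(name): a dict with "camera_matrix" (3x3 intrinsics, pixels), "k1" (the pictures are not rectified: a ray, as slopes to the right and down, at radius r is drawn at 1 + k1 r^2 times it, then the intrinsics apply), "rvec" (rotation vector, rad) and "tvec" (3), from world to camera coordinates, as OpenCV has them; the wrist camera has in their place "T_tool_cam" (4x4, takes a point from camera to tool coordinates, whose origin is the TCP and whose axes are the flange's). Camera axes: x right, y down, z forward; pixel columns grow to the right and rows downward; lengths in m; the calibration is good to about 2 mm. A picture is of the moment at which its call begins: read the wrist's pose just before it. camera_info takes no time and is no camera call.
- ctrl.finish_job(): hands the job in; it is judged then, once.
The state is a dict: "t": time; "q": joint angles; "dq": joint speeds; "effort": joint torques, N m; "tool_pos": TCP position; "tool_rot": TCP orientation; "contact_force": force on the tool from outside, world axes, zero at the start; "wrist_torque": the same for the moment, N m; "opening": finger opening in m; "grip_force": force on a finger pad.
Only numpy, scipy, OpenCV 4.12 (cv2) and the standard library are available. Lean on these libraries where they do the work, as an engineer would, in place of code of your own. Each camera call takes 0.05 s, during which the arm holds its last target. There are 200 camera calls.

## Working session

There is one attempt and no reset: what is moved stays moved. The work goes in short steps, Python scripts to look and compute and a tool call to move; the robot and the scene stay as the last step left them, time stands still between calls to the robot, and variables do not carry over. Pictures are saved under pics/ and viewed, at most 10 in all, crops included, and the job is handed in when it is done.

Besides the shell and the picture viewer there is one more tool, called after ">>>" as name([rows], argument=value, ...), one row to a line, values as JSON. jog_arm: Moves the arm, as the interface text tells. Shifts and turns lie within -1 to 1; 1 stands for 0.02 m of shift or 45 degrees of turn. Its arguments: {"type":"object","properties":{"plan":{"type":"array"},"grip_force":{"type":"number"}},"required":["plan"]}

```bash
mkdir -p pics; cat > h.py <<'E'
import numpy as np, cv2
from scipy.spatial.transform import Rotation as R
from station import ctrl
def cam(name, o=None):
    i=ctrl.camera_info(name); K=np.array(i['camera_matrix'])
    if name=='wrist':
        T=np.array(i['T_tool_cam']); Rt=R.from_rotvec(o['tool_rot']).as_matrix()
        Rw=Rt@T[:3,:3]; c=np.array(o['tool_pos'])+Rt@T[:3,3]
    else:
        Rw=R.from_rotvec(np.ravel(i['rvec'])).as_matrix().T; c=-Rw@np.ravel(i['tvec'])
    return K,i['k1'],Rw,c
def slopes(uv,K,k1):
    uv=np.atleast_2d(np.asarray(uv,float)); d=np.stack([(uv[:,0]-K[0,2])/K[0,0],(uv[:,1]-K[1,2])/K[1,1]],1)
    s=d.copy()
    for _ in range(8): s=d/(1+k1*(s**2).sum(1,keepdims=True))
    return np.c_[s,np.ones(len(s))]
def onplane(uv,z,C):
    K,k1,Rw,c=C; d=slopes(uv,K,k1)@Rw.T; return c+d*((z-c[2])/d[:,2])[:,None]
def cloud(D,C):
    K,k1,Rw,c=C; v,u=np.mgrid[:D.shape[0],:D.shape[1]]
    s=slopes(np.c_[u.ravel(),v.ravel()],K,k1)*D.reshape(-1,1)
    return (s@Rw.T+c).reshape(*D.shape,3)
def snap(name):
    o=ctrl.get_obs(); im,D=ctrl.get_image(name); return im,D,cam(name,o),o
E
python3 - <<'E'
from h import *
for n in ('scene','side'):
    im,D,C,o=snap(n); cv2.imwrite(f'pics/{n}0.png',im[:,:,::-1]); np.savez(f'{n}0.npz',im=im,D=D)
    print(n,C[3],C[2][:,2])
print(o['t'],o['tool_pos'],o['tool_rot'],o['opening'],o['contact_force'])
E
```

```text
scene [-0.1367874  -0.68285402  0.76239186] [ 0.57688045  0.59755304 -0.55690152]
side [0.25785497 0.48090048 1.12152557] [ 0.26602443 -0.37960321 -0.88607698]
0.05 [ 0.14167545 -0.60804364  0.20978389] [-3.11901799e+00 -3.58377873e-01  1.46654448e-05] 0.08547316313950928 [0.14967716 0.20006578 0.04772054]
```

View pics/scene0.png

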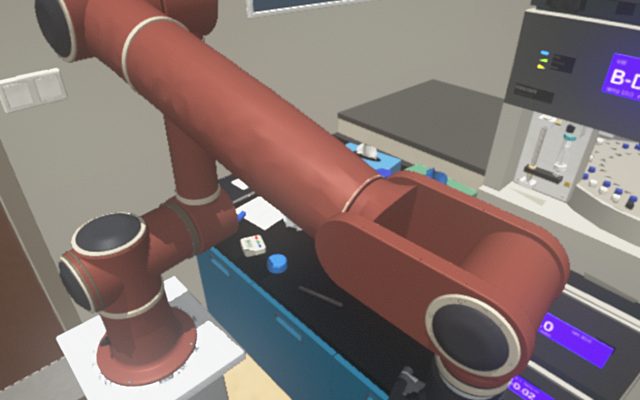

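View pics/side0.png

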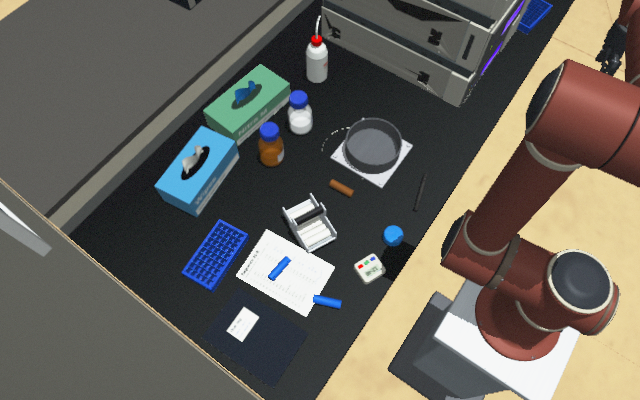

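Side view: cradle near (309,222) with its dark handle at about (310,215), jar at (372,147), a brown look-alike rod at (342,187), bottles at (271,145) and (300,112), and the cap and timer at (393,235) and (369,268). The arm blocks most of the scene view.

```bash
python3 - <<'E'
from h import *
z=np.load('side0.npz'); im,D=z['im'],z['D']; C=cam('side'); P=cloud(D,C)
cv2.imwrite('pics/crop0.png',cv2.resize(im[100:270,250:430,::-1],None,fx=4.2,fy=3.5*1,interpolation=cv2.INTER_CUBIC)[:600,:800])
for n,(u,v) in dict(table=(300,180),cradle=(309,222),jarfloor=(372,150),amber=(270,130),clear=(298,98),brown=(342,187),cap=(393,235),timer=(369,268),pen=(420,190)).items(): print(n,P[v,u].round(3))
# jar rim: depth points with z 0.052..0.066
X=P.reshape(-1,3); v,u=np.mgrid[:400,:640]
m=(D>0)&(abs(P[...,2]-.060)<.005)&(u>325)&(u<420)&(v>105)&(v<190)
q=P[m][:,:2]; 
A=np.c_[2*q,np.ones(len(q))]; s=np.linalg.lstsq(A,(q**2).sum(1),rcond=None)[0]; print('jar',s[:2],np.sqrt(s[2]+s[:2]@s[:2]),len(q))
# cradle
m=(D>0)&(u>275)&(u<345)&(v>185)&(v<260)
for lo,hi in((.015,.035),(.035,.06),(.06,.075),(.075,.115)):
    k=m&(P[...,2]>lo)&(P[...,2]<hi); q=P[k][:,:2].astype(np.float32)
    if len(q)>5: print(lo,hi,len(q),cv2.minAreaRect(q), q.mean(0))
g=im.astype(int).sum(2)
k=m&(P[...,2]>.075)&(g<200); q=P[k][:,:3]; print('handle',len(q),q.mean(0),q.max(0),cv2.minAreaRect(q[:,:2].astype(np.float32)))
E
```

```text
table [0.666 0.004 0.004]
cradle [0.563 0.101 0.025]
jarfloor [ 0.553 -0.197  0.009]
amber [ 0.772 -0.014  0.138]
clear [ 0.777 -0.144  0.136]
brown [ 0.553 -0.039  0.019]
cap [0.363 0.003 0.025]
timer [0.366 0.112 0.015]
pen [ 0.373 -0.161  0.012]
jar [ 0.55392152 -0.19640603] 0.07746033557860006 286
0.015 0.035 912 ((0.5494696497917175, 0.08986267447471619), (0.2465914934873581, 0.13625873625278473), 67.18120574951172) [0.54961544 0.10643429]
0.035 0.06 489 ((0.5565946102142334, 0.1075664609670639), (0.08643782883882523, 0.1338021457195282), 65.441650390625) [0.55208987 0.1098191 ]
0.06 0.075 87 ((0.5559735298156738, 0.1077185571193695), (0.08618660271167755, 0.13190306723117828), 65.41707611083984) [0.55725056 0.10854803]
0.075 0.115 304 ((0.5569096207618713, 0.10782291740179062), (0.08709373325109482, 0.024278556928038597), 66.29838562011719) [0.5554538  0.10975692]
handle 170 [0.55343485 0.10873881 0.09311616] [0.57630247 0.14366626 0.10437367] ((0.5560424327850342, 0.10917238891124725), (0.07353458553552628, 0.01313844695687294), 66.0082778930664)
```

View pics/crop0.png

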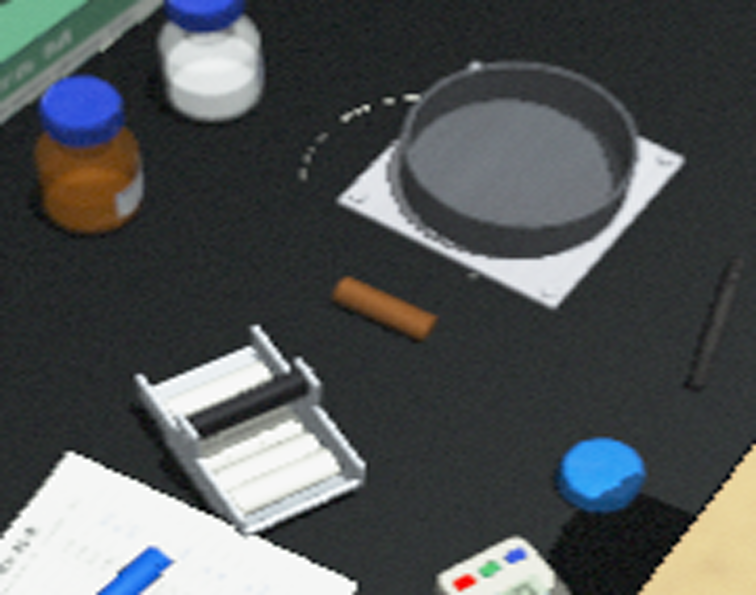

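The cradle is centred at (0.556, 0.108) with its x axis at about -24° (footprint 87×134 mm matches). The jar is at (0.553, -0.197) with radius 77 mm, also as given. Next I go above the cradle.

>>> jog_arm([
  [0.88,-0.94,0,0,0,0,1],
  [0.88,-0.94,0,0,0,0,1],
  [0.88,-0.94,0,0,0,0,1],
  [0.88,-0.94,0,0,0,0,1],
  [0.88,-0.94,0,0,0,0,1],
  [0.88,-0.94,0,0,0,0,1],
  [0.88,-0.94,0,0,0,0,1],
  [0.88,-0.94,0,0,0,0,1],
])

```text
t: 0.9
tool_pos: [0.2451, -0.429, 0.2104]
tool_rot: [-3.12, -0.358, 0.0]
contact_force: [0.5, -0.5, 0.6]
opening: 0.0851
grip_force: 0.0
```

>>> jog_arm([
  [0.88,-0.94,0,0,0,0,1],
  [0.88,-0.94,0,0,0,0,1],
  [0.88,-0.94,0,0,0,0,1],
  [0.88,-0.94,0,0,0,0,1],
  [0.88,-0.94,0,0,0,0,1],
  [0.88,-0.94,0,0,0,0,1],
  [0.88,-0.94,0,0,0,0,1],
  [0.88,-0.94,0,0,0,0,1],
])

```text
t: 1.7
tool_pos: [0.3479, -0.2507, 0.2105]
tool_rot: [-3.121, -0.358, 0.001]
contact_force: [-0.3, -0.1, 0.5]
opening: 0.0855
grip_force: 0.0
```

>>> jog_arm([
  [0.88,-0.94,0,0,0,0,1],
  [0.88,-0.94,0,0,0,0,1],
  [0.88,-0.94,0,0,0,0,1],
  [0.88,-0.94,0,0,0,0,1],
  [0.88,-0.94,0,0,0,0,1],
  [0.88,-0.94,0,0,0,0,1],
  [0.88,-0.94,0,0,0,0,1],
  [0.88,-0.94,0,0,0,0,1],
])

```text
t: 2.5
tool_pos: [0.4509, -0.0723, 0.2105]
tool_rot: [-3.121, -0.359, 0.001]
contact_force: [-0.4, -0.2, -0.2]
opening: 0.0852
grip_force: 0.0
```

>>> jog_arm([
  [0.88,-0.94,0,0,0,0,1],
  [0.88,-0.94,0,0,0,0,1],
  [0.88,-0.94,0,0,0,0,1],
  [0.88,-0.94,0,0,0,0,1],
  [0.88,-0.94,0,0,0,0,1],
  [0.88,-0.94,0,0,0,0,1],
  [0.88,-0.94,0,0,0,0,1],
  [0.88,-0.94,0,0,0,0,1],
])

```text
t: 3.3
tool_pos: [0.5539, 0.106, 0.2104]
tool_rot: [-3.121, -0.359, 0.002]
contact_force: [-0.3, 0.3, -0.2]
opening: 0.0857
grip_force: 0.0
```

>>> jog_arm([
  [0,0,0,0,0,-0.168,1],
  [0,0,0,0,0,-0.168,1],
  [0,0,0,0,0,-0.168,1],
  [0,0,0,0,0,-0.168,1],
  [0,0,0,0,0,-0.168,1],
  [0,0,0,0,0,-0.168,1],
  [0,0,0,0,0,-0.168,1],
  [0,0,0,0,0,0,1],
])

```text
t: 4.1
tool_pos: [0.5535, 0.1049, 0.2104]
tool_rot: [-2.634, -1.711, 0.002]
contact_force: [-0.3, -0.6, 1.1]
opening: 0.0857
grip_force: 0.0
```

```bash
cat > meas.py <<'E'
from h import *
im,D,C,o=snap('wrist'); cv2.imwrite('pics/w1.png',im[:,:,::-1]); P=cloud(D,C)
m=(D>0)&(P[...,2]>.08)&(P[...,2]<.115)&(im.sum(2,dtype=int)<220)&(np.hypot(P[...,0]-.556,P[...,1]-.108)<.07)
q=P[m]; r=cv2.minAreaRect(q[:,:2].astype(np.float32)); print('handle',len(q),r,q[:,2].max())
Rt=R.from_rotvec(o['tool_rot']).as_matrix(); p=np.array(o['tool_pos'])
print(o['t'],p,Rt.round(3).tolist(),o['opening'],o['contact_force'])
print('handle centre in tool axes',Rt.T@(np.r_[r[0],.068]-p), 'units',Rt.T@(np.r_[r[0],.068]-p)/.02)
E
python3 meas.py
```

```text
handle 1161 ((0.5551432967185974, 0.10996164381504059), (0.07916077971458435, 0.01991519331932068), 65.49481201171875) 0.10153559103532639
4.1 [0.5534542  0.1049484  0.21038921] [[0.406, 0.914, -0.001], [0.914, -0.406, -0.0], [-0.001, -0.001, -1.0]] 0.08568889592928515 [-0.29726893 -0.59043023  1.11280541]
handle centre in tool axes [ 0.00534043 -0.00035384  0.1423869 ] units [ 0.26702131 -0.01769221  7.11934481]
```

View pics/w1.png

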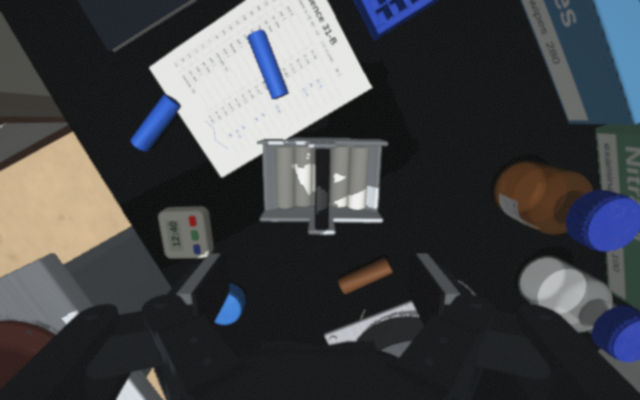

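The wrist view shows the black handle at column ~320, square to the fingers, with four or five white rods visible in the trough and nothing near the fingers' path. I descend and grip.

>>> jog_arm([
  [0.27,0,0.89,0,0,0,1],
  [0,0,0.89,0,0,0,1],
  [0,0,0.89,0,0,0,1],
  [0,0,0.89,0,0,0,1],
  [0,0,0.89,0,0,0,1],
  [0,0,0.89,0,0,0,1],
  [0,0,0.89,0,0,0,1],
  [0,0,0.89,0,0,0,1],
])

```text
t: 4.95
tool_pos: [0.5558, 0.1099, 0.0677]
tool_rot: [-2.637, -1.708, 0.0]
contact_force: [-0.0, -0.5, -0.3]
opening: 0.0852
grip_force: 0.0
```

>>> jog_arm([
  [0,0,0,0,0,0,-1],
  [0,0,0,0,0,0,-1],
  [0,0,0,0,0,0,-1],
  [0,0,0,0,0,0,-1],
  [0,0,0,0,0,0,-1],
  [0,0,0,0,0,0,-1],
  [0,0,0,0,0,0,-1],
  [0,0,0,0,0,0,-1],
], grip_force=70)

```text
t: 5.75
tool_pos: [0.5576, 0.1097, 0.0701]
tool_rot: [2.633, 1.71, 0.005]
contact_force: [3.3, -1.5, 4.8]
opening: 0.0118
grip_force: 69.8
```

>>> jog_arm([
  [0,0,-0.3,0,0,0,-1],
  [0,0,-0.6,0,0,0,-1],
  [0,0,-0.8,0,0,0,-1],
  [0,0,-0.8,0,0,0,-1],
  [0,0,-0.8,0,0,0,-1],
  [0,0,-0.8,0,0,0,-1],
  [0,0,-0.6,0,0,0,-1],
  [0,0,-0.3,0,0,0,-1],
])

```text
t: 6.55
tool_pos: [0.5569, 0.11, 0.171]
tool_rot: [2.633, 1.711, 0.004]
contact_force: [0.3, -0.1, -6.6]
opening: 0.0118
grip_force: 68.5
```

>>> jog_arm([
  [0,0,0,0,0,0,-1],
  [0,0,0,0,0,0,-1],
  [0,0,0,0,0,0,-1],
])

```text
t: 6.85
tool_pos: [0.5552, 0.1098, 0.1673]
tool_rot: [-2.633, -1.711, 0.003]
contact_force: [0.1, 0.2, -6.3]
opening: 0.0118
grip_force: 68.5
```

```bash
python3 - <<'E'
from h import *
im,D,C,o=snap('side'); cv2.imwrite('pics/s1.png',cv2.resize(im[60:290,200:470,::-1],None,fx=2.5,fy=2.5))
print(o['t'],o['tool_pos'],o['tool_rot'],o['opening'],o['contact_force'],o['wrist_torque'])
E
```

```text
6.85 [0.55523635 0.10983364 0.16729261] [-2.63341539 -1.7110316   0.00318823] 0.011832114413887367 [ 0.06462248  0.15262651 -6.30538128] [0.02395826 0.01105365 0.01835979]
```

View pics/s1.png

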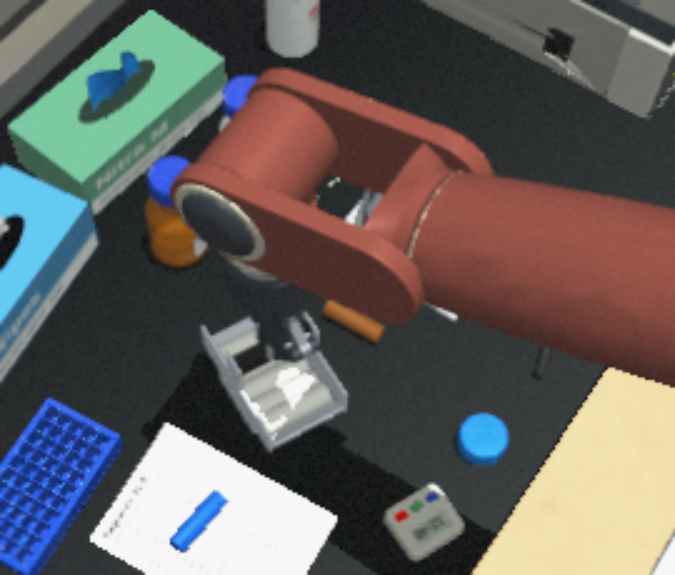

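Lifted level: force -6.3 N matches the full cradle, the rods are still in it around (285,385), and nothing else has moved. I carry it over to the jar with no rotation.

>>> jog_arm([
  [-0.2,0.05,0,0,0,0,-1],
  [-0.4,0.1,0,0,0,0,-1],
  [-0.6,0.1,0,0,0,0,-1],
  [-0.6,0.1,0,0,0,0,-1],
  [-0.6,0.1,0,0,0,0,-1],
  [-0.6,0.1,0,0,0,0,-1],
  [-0.6,0.1,0,0,0,0,-1],
  [-0.6,0.1,0,0,0,0,-1],
])

```text
t: 7.7
tool_pos: [0.5353, 0.0259, 0.1687]
tool_rot: [2.634, 1.711, 0.0]
contact_force: [0.2, 0.1, -5.7]
opening: 0.0119
grip_force: 68.5
```

>>> jog_arm([
  [-0.7,0.1,0,0,0,0,-1],
  [-0.7,0.1,0,0,0,0,-1],
  [-0.7,0.1,0,0,0,0,-1],
  [-0.7,0.1,0,0,0,0,-1],
  [-0.7,0.1,0,0,0,0,-1],
  [-0.7,0.1,0,0,0,0,-1],
  [-0.7,0.1,0,0,0,0,-1],
  [-0.7,0.1,0,0,0,0,-1],
])

```text
t: 8.5
tool_pos: [0.5044, -0.0829, 0.1686]
tool_rot: [2.634, 1.712, 0.0]
contact_force: [-0.4, -0.4, -5.5]
opening: 0.012
grip_force: 68.5
```

>>> jog_arm([
  [-0.7,0.1,0.05,0,0,0,-1],
  [-0.7,0.1,0.05,0,0,0,-1],
  [-0.7,0.1,0.05,0,0,0,-1],
  [-0.7,0.1,0.05,0,0,0,-1],
  [-0.6,0.1,0.05,0,0,0,-1],
  [-0.4,0.1,0.05,0,0,0,-1],
  [-0.3,0.1,0.05,0,0,0,-1],
  [-0.15,0.08,0.05,0,0,0,-1],
])

```text
t: 9.3
tool_pos: [0.4845, -0.1663, 0.1605]
tool_rot: [-2.635, -1.711, -0.0]
contact_force: [-0.2, 0.9, -5.5]
opening: 0.0121
grip_force: 68.5
```

```bash
python3 - <<'E'
from h import *
for n in('side','wrist','scene'):
    im,D,C,o=snap(n); cv2.imwrite(f'pics/{n}2.png',im[:,:,::-1])
a=cv2.imread('pics/side2.png')[60:260,230:480]; b=cv2.imread('pics/wrist2.png'); c=cv2.imread('pics/scene2.png')
f=lambda x:cv2.resize(x,(400,280))
cv2.imwrite('pics/m2.png',np.vstack([np.hstack([f(a),f(b)]),np.hstack([f(c),f(c[200:400,250:550])])]))
Rt=R.from_rotvec(o['tool_rot']).as_matrix();p=np.array(o['tool_pos'])
d=np.array([.553,-.197,0])-p
print(o['t'],p,Rt.round(3).tolist(),o['contact_force'],'jar in tool',Rt.T@d)
E
```

```text
9.4 [ 0.48447919 -0.16595599  0.16041217] [[0.406, 0.914, -0.0], [0.914, -0.406, 0.0], [0.0, -0.0, -1.0]] [-0.63730648  0.28764651 -5.23651192] jar in tool [-0.0005459   0.07527502  0.16038788]
```

View pics/m2.png

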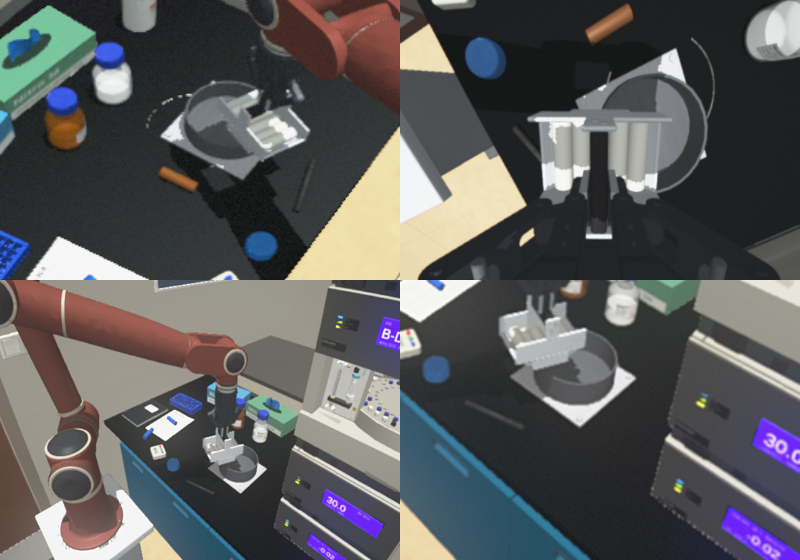

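The cradle hangs level over the near half of the jar, all views clear; wrist view (top right) shows rods and jar together, so I can count with it. Now I tilt slowly, +x end down (positive tool x).

>>> jog_arm([
  [0,0,0,0.03,0,0,-1],
  [0,0,0,0.04,0,0,-1],
  [0,0,0,0.04,0,0,-1],
  [0,0,0,0.04,0,0,-1],
  [0,0,0,0.04,0,0,-1],
  [0,0,0,0.04,0,0,-1],
  [0,0,0,0.03,0,0,-1],
  [0,0,0,0.02,0,0,-1],
])

```text
t: 10.25
tool_pos: [0.4847, -0.1659, 0.1604]
tool_rot: [-2.474, -1.608, 0.179]
contact_force: [-0.5, 0.2, -6.0]
opening: 0.012
grip_force: 68.6
```

>>> jog_arm([
  [0,0,0,0.015,0,0,-1],
  [0,0,0,0.015,0,0,-1],
  [0,0,0,0.015,0,0,-1],
  [0,0,0,0.015,0,0,-1],
  [0,0,0,0.015,0,0,-1],
  [0,0,0,0,0,0,-1],
  [0,0,0,0,0,0,-1],
  [0,0,0,0,0,0,-1],
])

```text
t: 11.05
tool_pos: [0.4844, -0.1658, 0.1606]
tool_rot: [-2.431, -1.58, 0.222]
contact_force: [0.3, 0.2, -5.9]
opening: 0.0116
grip_force: 68.6
```

```bash
cat > look.py <<'E'
from h import *; import sys
k=sys.argv[1]; V={}
for n in('side','wrist','scene'):
    V[n],D,C,o=snap(n); np.savez(f'{n}_{k}.npz',im=V[n],D=D)
    P=cloud(D,C); im=V[n].astype(int)
    # white things inside the jar
    m=(D>0)&(np.hypot(P[...,0]-.553,P[...,1]+.197)<.07)&(P[...,2]>.013)&(P[...,2]<.058)&(im.min(2)>140)
    print(n,'white px in jar',m.sum(), [ (c[4],) for c in cv2.connectedComponentsWithStats(m.astype(np.uint8))[2][1:] if c[4]>15])
f=lambda x,w=400:cv2.resize(x[:,:,::-1],(w,280))
cv2.imwrite(f'pics/l{k}.png',np.vstack([np.hstack([f(V['side'][80:200,300:460]),f(V['scene'][280:370,290:430]) ]),f(V['wrist'][100:320,:],800)]))
Rt=R.from_rotvec(o['tool_rot']).as_matrix()
print(o['t'],'tilt',np.degrees(np.arccos(-Rt[2,2])),o['tool_pos'],o['contact_force'],o['opening'])
E
python3 look.py a
```

```text
side white px in jar 0 []
wrist white px in jar 0 []
scene white px in jar 0 []
11.15 tilt 15.965694779105025 [ 0.48440657 -0.16575795  0.16066317] [ 0.94345134  0.01201298 -5.99154762] 0.012130329309183025
```

>>> jog_arm([
  [0,0,0,0.015,0,0,-1],
  [0,0,0,0.015,0,0,-1],
  [0,0,0,0.015,0,0,-1],
  [0,0,0,0,0,0,-1],
  [0,0,0,0,0,0,-1],
  [0,0,0,0,0,0,-1],
  [0,0,0,0,0,0,-1],
])

```text
t: 11.9
tool_pos: [0.4844, -0.1658, 0.1606]
tool_rot: [-2.405, -1.563, 0.248]
contact_force: [-0.0, 0.5, -6.2]
opening: 0.0118
grip_force: 68.6
```

```bash
python3 look.py b
```

```text
side white px in jar 0 []
wrist white px in jar 0 []
scene white px in jar 0 []
12.0 tilt 17.993195577821407 [ 0.48442274 -0.1657688   0.16066933] [-0.6268918  -0.70107324 -5.09609522] 0.011900951162115947
```

>>> jog_arm([
  [0,0,0,0.015,0,0,-1],
  [0,0,0,0.015,0,0,-1],
  [0,0,0,0.015,0,0,-1],
  [0,0,0,0,0,0,-1],
  [0,0,0,0,0,0,-1],
  [0,0,0,0,0,0,-1],
  [0,0,0,0,0,0,-1],
])

```text
t: 12.75
tool_pos: [0.4844, -0.1658, 0.1606]
tool_rot: [-2.378, -1.545, 0.273]
contact_force: [0.5, -0.6, -5.2]
opening: 0.0118
grip_force: 68.6
```

```bash
python3 look.py c
```

```text
side white px in jar 0 []
wrist white px in jar 0 []
scene white px in jar 0 []
12.85 tilt 20.01991888039713 [ 0.48441447 -0.16577042  0.16065881] [-0.42658617 -0.03163386 -6.47518116] 0.011832285383184636
```

View pics/lc.png

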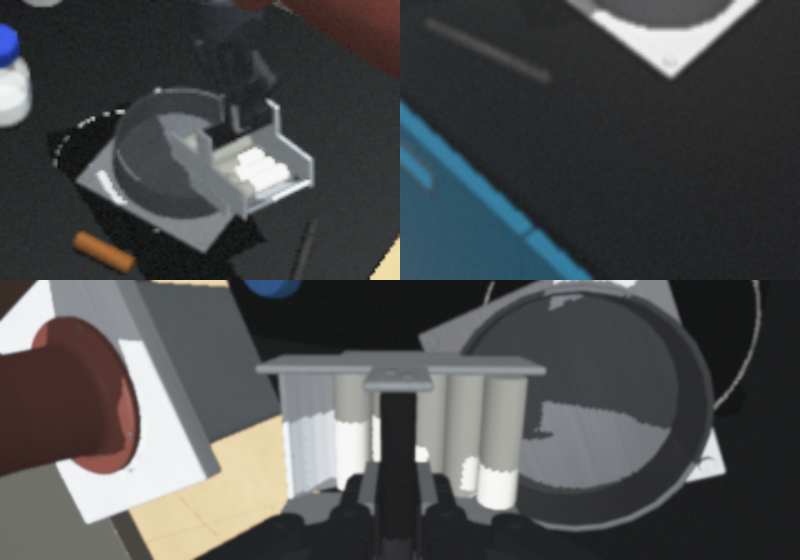

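At 20° the rods have rolled to the low end (wrist view, foremost at about (505,440)), all still in; the jar is empty. I change the in-jar count to depth, because of shadow, and go on.

>>> jog_arm([
  [0,0,0,0.015,0,0,-1],
  [0,0,0,0.015,0,0,-1],
  [0,0,0,0.01,0,0,-1],
  [0,0,0,0,0,0,-1],
  [0,0,0,0,0,0,-1],
  [0,0,0,0,0,0,-1],
  [0,0,0,0,0,0,-1],
])

```text
t: 13.6
tool_pos: [0.4844, -0.1658, 0.1606]
tool_rot: [-2.354, -1.53, 0.295]
contact_force: [-0.8, -0.5, -5.3]
opening: 0.0114
grip_force: 68.6
```

```bash
sed -i 's/<.07)&(P\[...,2\]>.013)&(P\[...,2\]<.058)&(im.min(2)>140)/<.066)\&(P[...,2]>.022)\&(P[...,2]<.056)/' look.py; python3 look.py d
```

```text
side white px in jar 0 []
wrist white px in jar 0 []
scene white px in jar 0 []
13.7 tilt 21.825992524966605 [ 0.48439116 -0.16576312  0.16067073] [ 0.39615555 -0.74397412 -4.71246684] 0.0117725561741887
```

>>> jog_arm([
  [0,0,0,0.015,0,0,-1],
  [0,0,0,0.015,0,0,-1],
  [0,0,0,0.01,0,0,-1],
  [0,0,0,0,0,0,-1],
  [0,0,0,0,0,0,-1],
  [0,0,0,0,0,0,-1],
  [0,0,0,0,0,0,-1],
])

```text
t: 14.45
tool_pos: [0.4845, -0.1658, 0.1607]
tool_rot: [-2.33, -1.514, 0.316]
contact_force: [-0.4, -0.8, -4.1]
opening: 0.0121
grip_force: 68.8
```

```bash
python3 look.py e
```

```text
side white px in jar 279 [(np.int32(279),)]
wrist white px in jar 4749 [(np.int32(4749),)]
scene white px in jar 321 [(np.int32(321),)]
14.55 tilt 23.6155323631428 [ 0.48444586 -0.16578625  0.16070831] [ 1.12372916  0.34237531 -4.88565188] 0.01168370128924848
```

View pics/le.png

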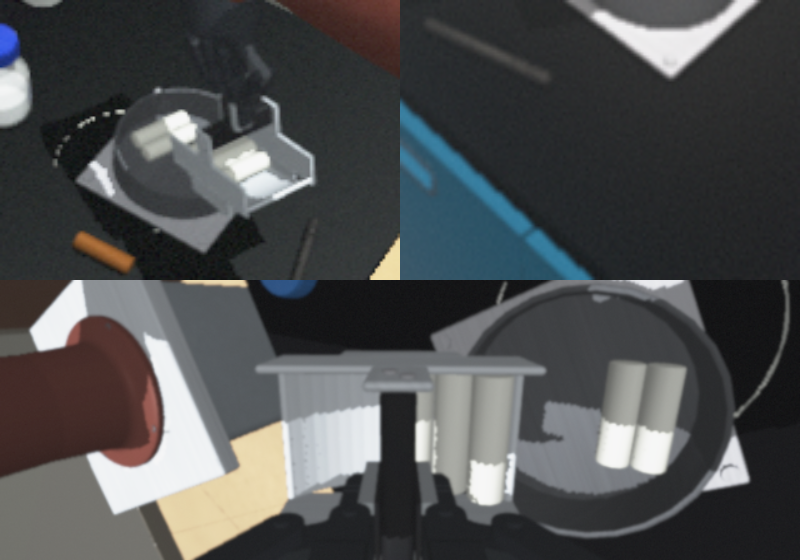

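Two rods lie in the jar (wrist view at (620,415) and (658,415)), and three are still in the cradle. I level it slowly.

>>> jog_arm([
  [0,0,0,-0.025,0,0,-1],
  [0,0,0,-0.03,0,0,-1],
  [0,0,0,-0.03,0,0,-1],
  [0,0,0,-0.03,0,0,-1],
  [0,0,0,-0.03,0,0,-1],
  [0,0,0,-0.03,0,0,-1],
  [0,0,0,-0.03,0,0,-1],
  [0,0,0,-0.03,0,0,-1],
])

```text
t: 15.4
tool_pos: [0.4843, -0.1657, 0.1606]
tool_rot: [-2.471, -1.605, 0.182]
contact_force: [0.3, 0.6, -4.7]
opening: 0.0114
grip_force: 68.7
```

>>> jog_arm([
  [0,0,0,-0.03,0,0,-1],
  [0,0,0,-0.03,0,0,-1],
  [0,0,0,-0.03,0,0,-1],
  [0,0,0,-0.03,0,0,-1],
  [0,0,0,-0.03,0,0,-1],
  [0,0,0,-0.03,0,0,-1],
  [0,0,0,-0.03,0,0,-1],
  [0,0,0,-0.03,0,0,-1],
])

```text
t: 16.2
tool_pos: [0.4843, -0.1657, 0.1606]
tool_rot: [-2.608, -1.694, 0.032]
contact_force: [-0.2, 0.3, -4.7]
opening: 0.0116
grip_force: 68.7
```

>>> jog_arm([
  [0,0,-0.1,-0.03,0,0,-1],
  [0,0,-0.1,-0.02,0,0,-1],
  [0,0,-0.1,0,0,0,-1],
  [0,0,-0.1,0,0,0,-1],
  [0,0,0,0,0,0,-1],
  [0,0,0,0,0,0,-1],
])

```text
t: 16.8
tool_pos: [0.4847, -0.1659, 0.1687]
tool_rot: [2.634, 1.712, 0.0]
contact_force: [-0.9, 0.3, -4.5]
opening: 0.0119
grip_force: 68.7
```

```bash
python3 look.py f; python3 -c "
from h import *
o=ctrl.get_obs();Rt=R.from_rotvec(o['tool_rot']).as_matrix();print(Rt.round(3).tolist(),Rt.T@(np.array([.556,.109,.17])-o['tool_pos'])/.02)"
```

```text
side white px in jar 192 [(np.int32(177),)]
wrist white px in jar 2130 [(np.int32(2130),)]
scene white px in jar 324 [(np.int32(324),)]
16.9 tilt 0.02436012429542987 [ 0.48454991 -0.16586878  0.16842887] [ 0.84644892  0.39115588 -4.46560575] 0.011505040628450348
[[0.406, 0.914, -0.0], [0.914, -0.406, 0.0], [0.0, -0.0, -1.0]] [14.0084884  -2.3171986  -0.07969366]
```

>>> jog_arm([
  [0.15,-0.08,0,0,0,0,-1],
  [0.3,-0.1,0,0,0,0,-1],
  [0.4,-0.1,0,0,0,0,-1],
  [0.6,-0.1,0,0,0,0,-1],
  [0.7,-0.1,0,0,0,0,-1],
  [0.7,-0.1,0,0,0,0,-1],
  [0.7,-0.1,0,0,0,0,-1],
  [0.7,-0.1,0,0,0,0,-1],
])

```text
t: 17.75
tool_pos: [0.5052, -0.0804, 0.1686]
tool_rot: [-2.634, -1.712, -0.0]
contact_force: [-0.4, -0.1, -5.0]
opening: 0.0119
grip_force: 68.7
```

>>> jog_arm([
  [0.7,-0.1,0,0,0,0,-1],
  [0.7,-0.1,0,0,0,0,-1],
  [0.7,-0.1,0,0,0,0,-1],
  [0.7,-0.1,0,0,0,0,-1],
  [0.7,-0.1,0,0,0,0,-1],
  [0.7,-0.1,0,0,0,0,-1],
  [0.7,-0.1,0,0,0,0,-1],
  [0.7,-0.1,0,0,0,0,-1],
])

```text
t: 18.55
tool_pos: [0.536, 0.0281, 0.1686]
tool_rot: [-2.634, -1.712, 0.0]
contact_force: [-0.8, -0.6, -4.5]
opening: 0.0113
grip_force: 68.7
```

>>> jog_arm([
  [0.6,-0.1,0,0,0,0,-1],
  [0.6,-0.1,0,0,0,0,-1],
  [0.6,-0.1,0,0,0,0,-1],
  [0.6,-0.1,0,0,0,0,-1],
  [0.6,-0.1,0,0,0,0,-1],
  [0.6,-0.1,0,0,0,0,-1],
  [0.4,-0.08,0,0,0,0,-1],
  [0.15,0,0,0,0,0,-1],
])

```text
t: 19.35
tool_pos: [0.5571, 0.1093, 0.1686]
tool_rot: [-2.633, -1.713, 0.0]
contact_force: [0.5, 0.1, -4.6]
opening: 0.0116
grip_force: 68.7
```

>>> jog_arm([
  [0,0,0.2,0,0,0,-1],
  [0,0,0.5,0,0,0,-1],
  [0,0,0.7,0,0,0,-1],
  [0,0,0.8,0,0,0,-1],
  [0,0,0.8,0,0,0,-1],
  [0,0,0.7,0,0,0,-1],
  [0,0,0.5,0,0,0,-1],
  [0,0,0.2,0,0,0,-1],
])

```text
t: 20.15
tool_pos: [0.5559, 0.1083, 0.0786]
tool_rot: [-2.633, -1.711, 0.004]
contact_force: [-0.1, 0.3, -4.0]
opening: 0.0117
grip_force: 68.7
```

```bash
python3 look.py g
```

```text
side white px in jar 67 [(np.int32(67),)]
wrist white px in jar 0 []
scene white px in jar 331 [(np.int32(331),)]
20.25 tilt 0.07471433031623352 [0.5565924  0.10834573 0.07978531] [ 0.41258524 -0.09645282 -3.85050324] 0.011220330933069603
```

>>> jog_arm([
  [0,0,0.1,0,0,0,-1],
  [0,0,0.1,0,0,0,-1],
  [0,0,0.1,0,0,0,-1],
  [0,0,0.05,0,0,0,-1],
  [0,0,0.05,0,0,0,-1],
  [0,0,0,0,0,0,-1],
  [0,0,0,0,0,0,-1],
])

```text
t: 21.0
tool_pos: [0.557, 0.1084, 0.0726]
tool_rot: [2.634, 1.712, 0.0]
contact_force: [0.3, -0.8, -4.9]
opening: 0.0119
grip_force: 68.7
```

>>> jog_arm([
  [0,0,0.05,0,0,0,-1],
  [0,0,0.05,0,0,0,-1],
  [0,0,0,0,0,0,-1],
  [0,0,0,0,0,0,-1],
])

```text
t: 21.4
tool_pos: [0.5569, 0.1084, 0.0705]
tool_rot: [-2.634, -1.712, 0.0]
contact_force: [0.4, 0.1, -5.3]
opening: 0.0119
grip_force: 68.7
```

>>> jog_arm([
  [0,0,0.04,0,0,0,-1],
  [0,0,0.03,0,0,0,-1],
  [0,0,0,0,0,0,-1],
  [0,0,0,0,0,0,-1],
])

```text
t: 21.8
tool_pos: [0.5575, 0.1082, 0.0699]
tool_rot: [2.634, 1.711, 0.001]
contact_force: [-0.2, -1.0, -0.7]
opening: 0.0117
grip_force: 69.2
```

Touching the worktop (force fell to -0.7 N). I let go and retreat straight up.

>>> jog_arm([
  [0,0,0.03,0,0,0,-1],
  [0,0,0,0,0,0,-0.5],
  [0,0,0,0,0,0,0.2],
  [0,0,0,0,0,0,1],
  [0,0,0,0,0,0,1],
  [0,0,0,0,0,0,1],
  [0,0,0,0,0,0,1],
  [0,0,0,0,0,0,1],
])

```text
t: 22.6
tool_pos: [0.557, 0.1084, 0.0686]
tool_rot: [-2.634, -1.712, 0.0]
contact_force: [-0.6, 0.4, -0.3]
opening: 0.0856
grip_force: 0.0
```

>>> jog_arm([
  [0,0,-0.3,0,0,0,1],
  [0,0,-0.8,0,0,0,1],
  [0,0,-0.9,0,0,0,1],
  [0,0,-0.9,0,0,0,1],
  [0,0,-0.9,0,0,0,1],
  [0,0,-0.9,0,0,0,1],
  [0,0,-0.9,0,0,0,1],
  [0,0,-0.9,0,0,0,1],
])

```text
t: 23.4
tool_pos: [0.5573, 0.1084, 0.2012]
tool_rot: [2.633, 1.711, 0.003]
contact_force: [-0.3, 0.5, -0.4]
opening: 0.0854
grip_force: 0.0
```

```bash
python3 look.py h; python3 - <<'E'
import numpy as np,cv2
a,b=np.load('side_h.npz')['im'],np.load('wrist_h.npz')['im']
f=lambda x:cv2.resize(x[:,:,::-1],(400,300))
cv2.imwrite('pics/end.png',np.hstack([f(a[60:280,190:480]),f(b)]))
E
```

```text
side white px in jar 0 []
wrist white px in jar 0 []
scene white px in jar 324 [(np.int32(324),)]
23.5 tilt 0.45128348311507094 [0.55921259 0.10851286 0.20367395] [0.84932681 1.02146233 0.79519945] 0.08505915842627373
```

View pics/end.png

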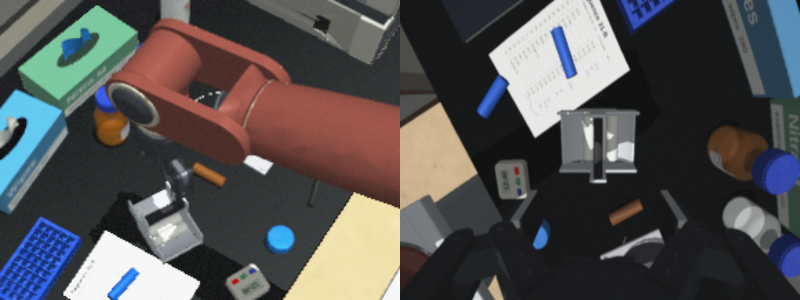

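The cradle stands upright where it started with its rods in the trough (wrist view about (598,145)). The scene camera still measures the rods in the jar, the bystanders have not moved and the gripper is clear, so I hand in.

```bash
python3 -c "
from station import ctrl
print(ctrl.finish_job())"
```

```text
the job is handed in; nothing more can be done
None
```

The job is handed in: two rods are in the mill jar, and the cradle stands upright back where it started with the other three in it, released at about 23 s with the things round about unmoved.

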